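# Turn a sample mould to the ejector pointer

### The arm

A 7-joint arm with a two-finger parallel gripper is mounted at the origin on the work surface. World frame = base frame: x ahead of the robot, y to its left, z up, the work surface at z = 0. Lengths are in m, angles in rad, forces in N, time in s.
With the tool pointing down it reaches from about 0.4 to 0.9 m from the base axis. Payload 5.6 kg.
Tool frame: the origin (TCP) lies midway between the tips of the shut fingers; the grasp point (between the pads) lies 19 mm behind it; z points along the fingers, y is the line along which they close (so a half turn about z gives the same grasp; the last joint's range is limited). The gripper opens to 92 mm and grips with 3 to 60 N. Pads are 20 mm wide; open, the fingers measure 128 mm over their backs; the gripper's body (75 mm by 189 mm) begins 69 mm behind the grasp point.
Start: joints at [-1.289, 0.468, -0.012, 1.603, 0.006, 1.071, -0.056], TCP at [0.207, 0.616, 0.215] pointing down, gripper open.
Joint ranges: [-2.53, 2.53], [-0.31, 2.02], [-1.57, 1.55], [0.28, 2.44], [-1.29, 4.43], [0.15, 1.84], [-2.92, 2.92]. Speed limits (rad/s): [2.57, 2.57, 3.14, 3.14, 3.14, 3.14, 3.14].

### API

Orientations are given as a 3x3 rotation matrix whose columns are the frame's x, y, z axes.
In Python, from station import env, effector, solver, viewer, workorder, search_frame, tip_of gives the robot as it stands. Calls block until the motion is done:
- env.reach(position, orientation): joint-space move of the TCP to a pose.
- env.movel(position, frame=None, rate=0.15): straight line of the TCP; frame=None keeps the orientation; rate is the mean speed in m/s.
- env.goto_joints(angles): joint-space move.
- effector.release() and effector.grasp(squeeze=None): open the fingers fully, or close them until they stop; squeeze is the grip in N (None keeps the last).
- env.pause(seconds).
- solver.inverse_kinematics(position, orientation): joint angles nearest the present ones, or None.
- env.sense(): the state.
- viewer.read_camera(name): name is "scene" or "top" or "wrist"; returns (picture, depth): 384x512x3 uint8, red, green, blue; 384x512 float32, m along the optical axis (not along the pixel's ray), 0 where there is no reading.
- viewer.camera_info(name): a dict with "intrinsics" (3x3 intrinsics, pixels), "dist_coeffs" ([k1, k2, p1, p2, k3] as OpenCV has them; the pictures are not rectified), "eye" and "rotation" of the camera in the world; the wrist camera has in their place "T_tool_cam" (4x4, takes a point from camera to tool coordinates, whose origin is the TCP and whose axes are the flange's). Camera axes: x right, y up, looking along -z (the intrinsics and any distortion apply to the point x, -y, -z); pixel columns grow to the right and rows downward; lengths in m; the calibration is good to about 2 mm. A picture is of the moment at which its call begins: read the wrist's pose just before it. camera_info takes no time and is no camera call.
A pose or a line that the arm cannot do raises env.PlanningError and nothing moves.
- workorder.finish_job(): hands the job in; it is judged then, once.
Trained networks look in the newest picture that a camera, given by its name, has taken for a name from the list of things; names that differ only in an ending like _2 or _b are one class to them, and where a whole thing is asked for, a point or a joint stands for the part that bears it (a point fixed in the world has none). Each returns a list of dicts, best first, with "score" (0 to 1); they miss things now and then, are a little off and sometimes report something else, mostly with a low value. They report only what shows in the picture. A call takes as long as a camera call.
- search_frame(camera, name): "at" ([x, y, z] in m, in world coordinates, good to about 4 mm: the middle of the surface that is visible of it).
- tip_of(camera, name): "at" ([x, y, z] in m, in world coordinates, good to about 4 mm: a listed point, or the origin of a listed thing).
The state is a dict: "t": time; "joint_positions": joint angles; "joint_velocities": joint speeds; "tau": joint torques, N m; "ee_pos": TCP position; "tcp_rot": TCP orientation; "wrist_force": force on the tool from outside, world axes, zero at the start; "moment": the same for the moment, N m; "gripper_width": finger opening in m; "grasp_force": force on a finger pad.
Only numpy, scipy, OpenCV 4.12 (cv2) and the standard library are available. Lean on these libraries where they do the work, as an engineer would, in place of code of your own. Each camera call takes 0.05 s, during which the arm holds its last target. There are 200 camera calls.

### The job

Draw the filled sample mould straight up out of its light rack, leaving the rack standing where it is, and set it down gently, upright and centred, on the round platen of the ejector stand, turned so that the lug on its side faces the stand's pointer. Let go of it and leave the other things on the bench alone.

Things in the scene. Friction and masses are not known exactly. Their poses are not given: they have to be found in the camera images.
- mould: Steel sample mould: filled upright tube 50 mm across, 130 mm tall, 0.5 to 0.72 kg, black asphalt in its top. Origin: centre of its underside; z up the tube. One steel lug sticks out of its side along +x: 16 mm wide (its cross bolt 26 mm), reaching 52 mm from the axis, 86 to 122 mm above the underside. At the start it stands in the rack, underside 5 mm above the bench, top 75 mm out of the rack.
- lug (a point): Middle of the lug's outer end face, 52 mm from the mould's axis along its +x, 104 mm above its underside.
- rack: Light aluminium rack, about 0.14 kg, loose on the bench: base plate 76 x 76 x 5 mm (the mould stands on it), four thin posts, and a 76 x 76 mm top plate 6 mm thick, upper face 60 mm above the bench, with a 54 mm round hole that holds the mould upright with 2 mm of play all round. Origin: centre of its underside; z up, x and y along its sides.
- stand: Ejector stand, fixed. Grey base plate 222 x 110 x 12 mm, from 85 mm behind to 137 mm ahead of the origin in x; on it a flat round steel platen 80 mm across, top 30 mm above the bench, and a dark arrow-head pointer (top at 42 mm) on a round post, top at 54 mm. Origin: on the bench under the platen's centre; z up, +x runs from the platen's centre to the pointer.
- platen (a point): Centre of the platen's top face, 30 mm above the bench.
- pointer (a point): Tip of the pointer, 60 mm from the platen's axis along the stand's +x, at the pointer's top face, 42 mm above the bench.
- puck: Bystander: black asphalt test specimen, a disc 100 mm in diameter and 63 mm tall, origin at the centre of its underside.
- sieve_pan: Bystander: open round steel pan 120 mm in diameter and 45 mm tall, origin at the centre of its underside.
- brush: Bystander: hand brush lying on the bench, about 200 mm long; origin near its middle, x along its length.

How it is judged:
On the way:
1. the mould is clear above the rack, upright, and the rack is still standing (z of mould in the frame of rack above 0.062 m and angle between mould's own z axis and vertical below 0.3 rad and angle between rack's own z axis and vertical below 0.06 rad), for 0.1 s.
At the end, for the whole second after the job is handed in: The mould stands upright (within 3 degrees) and still on the platen, its axis within 8 mm of the platen's centre, its lug turned towards the pointer within 8 degrees; the rack stands upright on the bench within 20 mm of where it was (horizontal distance between mould and platen below 0.008 m and z of mould in the frame of platen between -0.003 and 0.003 m and angle between each of mould, rack's own z axis and vertical below 0.05 rad and angle between the x axis of mould and the x axis of stand, either way round below 0.14 rad and x of lug in the frame of stand above 0.02 m and linear speed of mould below 0.01 m/s and distance of rack from where it was at the start of the episode below 0.02 m); the robot touches nothing.
It fails at once if the rack tips (more than 14 degrees) (angle between rack's own z axis and vertical above 0.25 rad).
It fails at once if the mould is dropped or banged onto the stand (faster than 0.3 m/s within 15 mm of the platen) (horizontal distance between mould and platen below 0.06 m and z of mould in the frame of platen below 0.015 m and linear speed of mould above 0.3 m/s).
It fails at once if a bystander is pushed more than 15 mm (distance of any of puck, sieve_pan, brush from where it was at the start of the episode above 0.015 m).
It also fails if it takes over 38 s, if anything falls off the work surface, if the arm or the gripper's body presses on something with over 40 N, if the wrist force passes 120 N, or if a joint passes its speed limit or range.

## Working session

There is one attempt and no reset: what is moved stays moved. The work goes in short steps, each a Python script; the robot and the scene stay as the last script left them, time stands still between calls to the robot, and variables do not carry over. Pictures are saved under pics/ and viewed, at most 10 in all, crops included, and the job is handed in when it is done.

```bash
mkdir -p pics; ls
python3 - <<'E'
from station import *
import cv2,numpy as np
for c in ("top","scene"):
    p,d=viewer.read_camera(c); cv2.imwrite(f"pics/{c}0.png",p[:,:,::-1])
    i=viewer.camera_info(c); print(c,np.round(i["eye"],3),np.round(i["intrinsics"],1).tolist(),np.round(i["rotation"],3).tolist(),i["dist_coeffs"])
    for n in ("mould","lug","rack","stand","platen","pointer","puck","sieve_pan","brush"):
        print(n,[(np.round(r["at"],3).tolist(),round(r["score"],2)) for r in tip_of(c,n)[:2]])
print(env.sense()["t"])
E
```

```text
pics
station.py
top [ 2.640e-01 -1.000e-03  1.438e+00] [[425.9, 0.0, 258.6], [0.0, 425.9, 190.9], [0.0, 0.0, 1.0]] [[0.027, 0.978, -0.205], [-1.0, 0.026, -0.004], [0.002, 0.205, 0.979]] [0.02573494 0.         0.         0.         0.        ]
mould [([0.483, -0.152, 0.006], 0.69)]
lug [([0.438, -0.119, 0.11], 0.73)]
rack [([0.48, -0.156, -0.002], 0.76), ([0.409, -0.005, -0.002], 0.66)]
stand [([0.53, 0.186, -0.0], 0.88)]
platen [([0.522, 0.182, 0.029], 0.91)]
pointer [([0.583, 0.163, 0.041], 0.82)]
puck [([0.409, 0.0, 0.004], 0.75)]
sieve_pan [([0.499, 0.416, -0.001], 0.88)]
brush [([0.576, -0.411, 0.005], 0.91)]
scene [ 1.045 -0.519  1.03 ] [[384.3, 0.0, 254.0], [0.0, 384.3, 184.9], [0.0, 0.0, 1.0]] [[0.68, -0.581, 0.447], [0.733, 0.534, -0.422], [0.006, 0.615, 0.789]] [-0.12077095  0.          0.          0.          0.        ]
mould [([0.479, -0.157, 0.009], 0.56)]
lug [([0.44, -0.122, 0.107], 0.74)]
rack [([0.48, -0.154, -0.0], 0.75), ([0.573, -0.415, -0.003], 0.69)]
stand [([0.522, 0.186, -0.0], 0.84)]
platen []
pointer [([0.582, 0.169, 0.043], 0.84)]
puck [([0.406, -0.001, 0.0], 0.88)]
sieve_pan [([0.499, 0.411, -0.003], 0.97)]
brush [([0.572, -0.416, -0.002], 0.73)]
1.0
```

View pics/top0.png

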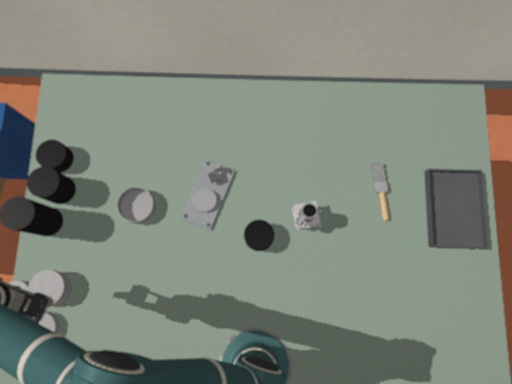

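View pics/scene0.png

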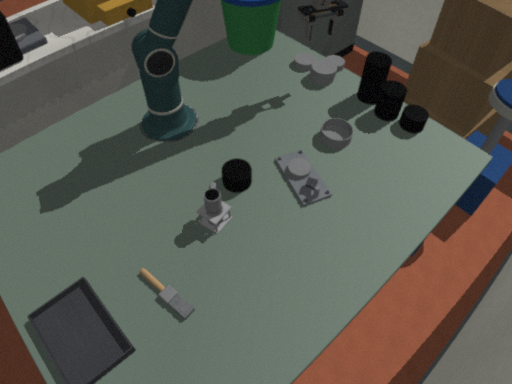

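The top view shows the mould at about (309,211) in its rack, with the lug end at about (300,217). The platen is at (204,201) and the pointer at (218,172), and both agree with the networks. Next I'll check the joint-7 options and the wrist camera mounting.

```bash
cat > h.py <<'E'
from station import *
import numpy as np, cv2
def R(a):  # tool down, closing axis at yaw a (rad)
    y=np.array([np.cos(a),np.sin(a),0]); z=np.array([0,0,-1.]); return np.column_stack([np.cross(y,z),y,z])
def cloud(cam):
    s=env.sense(); p,d=viewer.read_camera(cam); i=viewer.camera_info(cam)
    v,u=np.nonzero(d>0); dd=d[v,u]
    n=cv2.undistortPoints(np.stack([u,v],1).astype(np.float64)[:,None],np.array(i["intrinsics"]),np.array(i["dist_coeffs"]))[:,0]
    c=np.stack([n[:,0]*dd,-n[:,1]*dd,-dd],1)
    if "T_tool_cam" in i:
        T=np.array(i["T_tool_cam"]); c=c@T[:3,:3].T+T[:3,3]; w=c@np.array(s["tcp_rot"]).T+s["ee_pos"]
    else: w=c@np.array(i["rotation"]).T+i["eye"]
    return p,w,p[v,u]
def circ(P):  # least squares circle through outline (hull) points
    h=cv2.convexHull(P.astype(np.float32))[:,0]
    s=np.linalg.lstsq(np.c_[2*h,np.ones(len(h))],(h**2).sum(1),rcond=None)[0]
    return s[:2],np.sqrt(s[2]+s[:2]@s[:2])
E
python3 - <<'E'
from h import *
print(np.round(viewer.camera_info("wrist")["T_tool_cam"],3).tolist(), np.round(env.sense()["tcp_rot"],2).tolist())
for a in (50,230):
  print(a,"grasp",np.round(solver.inverse_kinematics([.481,-.155,.3],R(np.radians(a))),2))
for a in (-107,73):
  print(a,"place",np.round(solver.inverse_kinematics([.523,.184,.3],R(np.radians(a))),2))
E
```

```text
[[0.0, 0.97, 0.243, 0.068], [1.0, -0.0, -0.0, -0.0], [-0.0, 0.243, -0.97, -0.171], [0.0, 0.0, 0.0, 1.0]] [[-0.95, 0.32, 0.0], [0.32, 0.95, 0.0], [-0.0, 0.0, -1.0]]
50 grasp [-0.59  0.16  0.95  1.89 -0.14  1.16  1.29]
230 grasp [-0.88  0.32  1.39  1.9  -0.34  1.2  -1.64]
-107 place [-1.    0.25  0.72  1.78 -0.18  1.18 -2.09]
73 place [-0.61  0.22  0.26  1.75 -0.06  1.17  0.93]
```

Run:
```python
from h import *
s=env.sense(); env.movel([s["ee_pos"][0],s["ee_pos"][1],.36],rate=.3)
env.reach([.523,.184,.26],R(np.radians(73)))
p,w,c=cloud("wrist"); cv2.imwrite("pics/w_st.png",p[:,:,::-1])
near=np.hypot(*(w[:,:2]-[.523,.184]).T)
m=(near<.048)&(abs(w[:,2]-.03)<.006); print("platen z",np.median(w[m,2]),circ(w[m][:,:2]))
for n in ("platen","pointer","stand"): print(n,[(np.round(r["at"],3),round(r["score"],2)) for r in tip_of("wrist",n)[:2]])
np.save("st.npy",w)
print(env.sense()["t"])
env.reach([.481,-.155,.26],R(np.radians(50)))
p,w,c=cloud("wrist"); cv2.imwrite("pics/w_mo.png",p[:,:,::-1])
near=np.hypot(*(w[:,:2]-[.481,-.155]).T)
m=(near<.035)&(abs(w[:,2]-.135)<.007); print("top z",np.median(w[m,2]))
ctr,r=circ(w[m][:,:2]); print(ctr,r)
m=(w[:,2]>.118)&(w[:,2]<.135)&(near<.07)&(np.hypot(*(w[:,:2]-ctr).T)>.032)
q=w[m]; print("lug",len(q),np.median(q[:,2]),q[:,:2].mean(0),np.degrees(np.arctan2(*(q[:,:2].mean(0)-ctr)[::-1])), np.hypot(*(q[:,:2]-ctr).T).max())
for n in ("mould","lug","rack"): print(n,[(np.round(r["at"],3),round(r["score"],2)) for r in tip_of("wrist",n)[:2]])
np.save("mo.npy",w)
print(env.sense()["t"],np.round(env.sense()["joint_positions"],2))
a=cv2.imread("pics/w_st.png");b=cv2.imread("pics/w_mo.png");cv2.imwrite("pics/both.png",cv2.resize(np.hstack([a,b]),(800,300)))
```

```text
platen z 0.030862359984848736 (array([0.52310952, 0.18427949]), np.float64(0.039531534867603586))
platen [(array([0.522, 0.184, 0.029]), 0.73)]
pointer [(array([0.576, 0.166, 0.04 ]), 0.63), (array([0.502, 0.417, 0.003]), 0.63)]
stand [(array([ 0.522,  0.189, -0.003]), 0.59)]
3.8
top z 0.13643354591175724
[ 0.47613519 -0.15301736] 0.026720570995891653
lug 225 0.12771042590874873 [ 0.44585562 -0.12701895] 139.35021259105048 0.048283649910098536
mould [(array([ 0.482, -0.154,  0.006]), 0.98)]
lug [(array([ 0.438, -0.12 ,  0.105]), 0.66)]
rack [(array([ 0.482, -0.155,  0.001]), 0.79)]
5.2917 [-0.31  0.18  0.64  1.93 -0.12  1.07  1.25]
```

View pics/both.png

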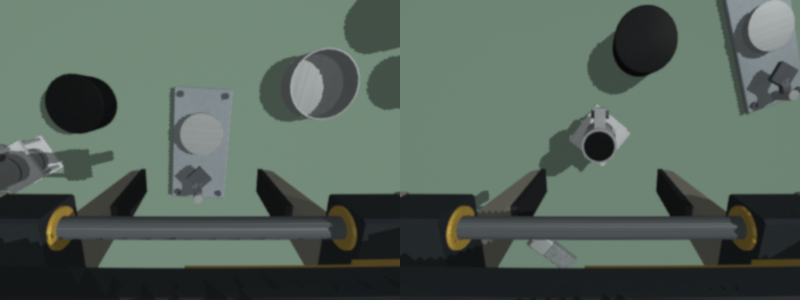

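Left half: the platen is at (202,134) with the pointer below it at (193,180). Right half: the mould top is at (599,147) and the lug points up at (599,120), so it lies along the tool's x axis. I'll refine the centres and angles from the saved clouds.

Run:
```python
from h import *
w=np.load("st.npy"); P=np.array([.5231,.1843])
d=np.hypot(*(w[:,:2]-P).T); m=(d<.16)&(abs(w[:,2]-.0125)<.004)
print("base rect",cv2.minAreaRect(w[m][:,:2].astype(np.float32)*1000))
m=(d<.13)&(d>.05)&(abs(w[:,2]-.0425)<.004); q=w[m][:,:2]; print("pointer z-range", len(q),q.mean(0),np.degrees(np.arctan2(*(q.mean(0)-P)[::-1])))
m=(d<.15)&(d>.06)&(abs(w[:,2]-.0545)<.004); q=w[m][:,:2]; print("post", len(q),q.mean(0),np.degrees(np.arctan2(*(q.mean(0)-P)[::-1])))
w=np.load("mo.npy"); P=np.array([.481,-.155]);d=np.hypot(*(w[:,:2]-P).T)
m=(d<.04)&(w[:,2]>.1335)&(w[:,2]<.141); C,r=circ(w[m][:,:2]); print(m.sum(),C,r,np.percentile(w[m][:,2],[5,50,95]))
print("hist",np.histogram(w[(d<.07)&(w[:,2]>.1)][:,2],bins=np.arange(.1,.145,.004)))
m=(d<.07)&(w[:,2]>.122)&(w[:,2]<.132)&(np.hypot(*(w[:,:2]-C).T)>.03);q=w[m][:,:2]
L=q.mean(0);print("lug",len(q),np.degrees(np.arctan2(*(L-C)[::-1])),"rect",cv2.minAreaRect(q.astype(np.float32)*1000))
m=(d<.07)&(abs(w[:,2]-.061)<.005);print("rack",cv2.minAreaRect(w[m][:,:2].astype(np.float32)*1000))
```

```text
base rect ((547.401611328125, 175.47698974609375), (110.28617858886719, 221.51803588867188), 70.07235717773438)
pointer z-range 583 [0.60403073 0.15473636] -20.067027431297667
post 115 [0.63505431 0.14371768] -19.925076364588094
1593 [ 0.47898678 -0.15568881] 0.024661783761804043 [0.13504725 0.13648218 0.13770862]
hist (array([   7,   11,   23,   86,   19,   11,  262,  152,  465, 1132,    0]), array([0.1  , 0.104, 0.108, 0.112, 0.116, 0.12 , 0.124, 0.128, 0.132,
       0.136, 0.14 , 0.144]))
lug 310 139.07480861438694 rect ((448.4158020019531, -129.27903747558594), (15.30958080291748, 22.396329879760742), 49.661136627197266)
rack ((479.0401611328125, -155.83226013183594), (76.10847473144531, 76.14936065673828), 11.356439590454102)
```

The refined values fit the given sizes: mould radius 24.7 mm, rack 76 mm, stand base 110 x 221.5 mm. Mould is at (0.4790, -0.1557) with the lug at 139.3°. Platen is at (0.5231, 0.1843) with the stand's x axis at -19.95°. Now I'll grasp and lift.

Run:
```python
from h import *
a=np.radians(49.3); M=[.4790,-.1557]
env.reach([*M,.20],R(a)); env.movel([*M,.081],rate=.12)
effector.grasp(squeeze=40); s=env.sense(); print("w",s["gripper_width"],s["grasp_force"],s["wrist_force"],s["ee_pos"])
env.movel([*M,.10],rate=.04); env.movel([*M,.24],rate=.12); env.pause(.2)
s=env.sense(); print("w",s["gripper_width"],s["grasp_force"],s["wrist_force"],s["ee_pos"],s["t"])
p,w,c=cloud("wrist"); cv2.imwrite("pics/held.png",p[:,:,::-1]); np.save("held.npy",w)
p2,w2,_=cloud("top"); cv2.imwrite("pics/heldtop.png",p2[:,:,::-1])
p2,_=viewer.read_camera("scene"); cv2.imwrite("pics/b.png",np.hstack([p[:,:,::-1],p2[:,:,::-1]])[:, :]) ; cv2.imwrite("pics/held2.png",cv2.resize(cv2.imread("pics/b.png"),(800,300)))
for n in ("rack","mould"): print(n,[(np.round(r["at"],3),round(r["score"],2)) for r in tip_of("scene",n)[:2]])
t=(w-s["ee_pos"])@np.array(s["tcp_rot"])  # tool frame
m=(np.hypot(t[:,0],t[:,1])<.07)&(t[:,2]<.0)&(t[:,2]>-.07)
print(m.sum(),np.histogram(t[m][:,2],bins=np.arange(-.07,.001,.005)))
```

```text
w 0.049483513002143986 40.00015139579773 [1.13565645 0.90311982 0.25104409] [ 0.47907814 -0.15559293  0.08103324]
w 0.04976366568700618 39.99790549278259 [-0.19347426 -0.21417772 -7.41506369] [ 0.47871515 -0.15570924  0.23946134] 9.6333
rack [(array([ 0.476, -0.154,  0.001]), 0.79), (array([ 0.572, -0.414, -0.005]), 0.61)]
mould [(array([ 0.478, -0.157,  0.164]), 0.91)]
13032 (array([ 372,  686, 4345, 1975, 2628,  480,  469,  667,  337,  279,  260,
        225,  175,  134]), array([-7.00000000e-02, -6.50000000e-02, -6.00000000e-02, -5.50000000e-02,
       -5.00000000e-02, -4.50000000e-02, -4.00000000e-02, -3.50000000e-02,
       -3.00000000e-02, -2.50000000e-02, -2.00000000e-02, -1.50000000e-02,
       -1.00000000e-02, -5.00000000e-03,  5.55111512e-17]))
```

View pics/held2.png

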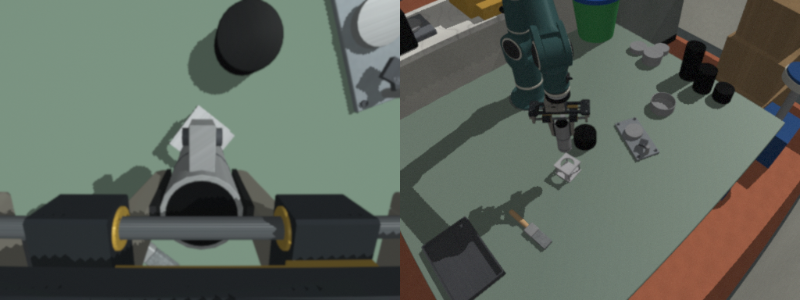

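Held view: the lug points straight up the image from (203,170) to (203,130), and the mould top is at (201,205). The rack stands empty in the scene view. The mould is held and weighs 7.4 N. Now its in-hand pose.

Run:
```python
from h import *
s=env.sense(); w=np.load("held.npy"); t=(w-s["ee_pos"])@np.array(s["tcp_rot"])
m=(np.hypot(t[:,0],t[:,1])<.03)&(abs(t[:,2]+.056)<.006); T=t[m]
print("top n",len(T),"slopes",np.linalg.lstsq(np.c_[T[:,:2],np.ones(len(T))],T[:,2],rcond=None)[0], T[:,0].min(),T[:,0].max(),T[:,1].min(),T[:,1].max())
m=(t[:,0]>.030)&(t[:,0]<.060)&(abs(t[:,1])<.02)&(abs(t[:,2]+.0465)<.007); q=t[m]
print("lug n",len(q),np.median(q[:,2]),q[:,:2].mean(0),q[:,0].max(),"rect",cv2.minAreaRect(q[:,:2].astype(np.float32)*1000), "x-z slope",np.polyfit(q[:,0],q[:,2],1))
```

```text
top n 5833 slopes [ 0.014888    0.0005096  -0.05509235] -0.0254123074643033 0.02512613621147465 -0.02829361514589003 0.028395437202578366
lug n 1711 -0.04638842683525703 [ 0.04149775 -0.00013015] 0.052039258405009364 rect ((40.982574462890625, -0.039542198181152344), (22.083402633666992, 16.05577850341797), 0.7368468642234802) x-z slope [ 0.03132293 -0.04757762]
```

In hand the mould is centred, its lug is within 0.3° of tool x, and its tilt is under 2°. I'll place it, coming down by touch.

Run:
```python
from h import *
a=np.radians(-109.95); P=[.5231,.1843]
env.reach([*P,.24],R(a)); env.pause(.2); s=env.sense(); print(s["t"],s["ee_pos"],s["gripper_width"],np.round(s["joint_positions"],2))
env.movel([*P,.116],rate=.1); env.pause(.2)
f0=env.sense()["wrist_force"][2]; z=.116
while z>.1015:
    z-=.001; env.movel([*P,z],rate=.02); s=env.sense(); f=s["wrist_force"][2]-f0
    if f>4: break
print("contact z",z,s["ee_pos"],f0,f,s["wrist_force"],s["t"])
```

```text
12.8417 [0.52316162 0.18407438 0.24003709] 0.04942782848713096 [-1.09  0.35  0.87  1.86 -0.31  1.07 -2.02]
contact z 0.105 [0.52341756 0.18424764 0.10605878] -7.061522052717856 13.191070227326883 [-3.93068164 -1.33660606  6.12954817] 17.1833
```

Run:
```python
from h import *
P=[.5231,.1843]
effector.release(); env.pause(.2); print(env.sense()["wrist_force"])
env.movel([*P,.26],rate=.12); env.pause(.2)
p,w,c=cloud("wrist"); cv2.imwrite("pics/placed.png",p[:,:,::-1])
d=np.hypot(*(w[:,:2]-P).T)
m=(d<.04)&(w[:,2]>.158)&(w[:,2]<.167); C,r=circ(w[m][:,:2]); print("top",m.sum(),C,r,np.median(w[m][:,2]),"off mm",(C-P)*1000)
m=(d<.07)&(w[:,2]>.146)&(w[:,2]<.1565)&(np.hypot(*(w[:,:2]-C).T)>.03);L=w[m][:,:2].mean(0)
print("lug",m.sum(),np.degrees(np.arctan2(*(L-C)[::-1])))
for n in ("rack","puck","sieve_pan","brush"):
    viewer.read_camera("scene"); print(n,[(np.round(r["at"],3),round(r["score"],2)) for r in tip_of("scene",n)[:1]])
p2,_=viewer.read_camera("scene"); cv2.imwrite("pics/fin.png",cv2.resize(np.hstack([p,p2])[:,:,::-1],(800,300))); print(env.sense()["t"])
```

```text
[ 0.5948167   0.2681026  -0.52467503]
top 1871 [0.52377379 0.18381549] 0.02460939858036743 0.1615231970049587 off mm [ 0.67379433 -0.48451187]
lug 366 -20.324540279971103
rack [(array([ 0.477, -0.155,  0.   ]), 0.67)]
puck [(array([ 0.405, -0.001,  0.   ]), 0.9)]
sieve_pan [(array([ 0.496,  0.412, -0.   ]), 0.72)]
brush [(array([ 0.571, -0.413, -0.002]), 0.83)]
20.2833
```

View pics/fin.png

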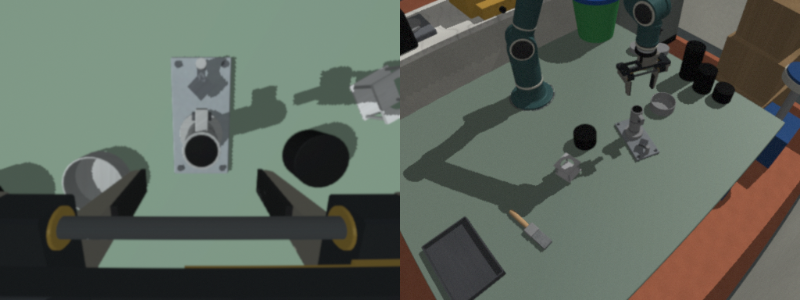

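The mould stands upright on the platen with its top at (201,150). The lug at (201,120) faces the pointer at (205,80). The rack is standing in the scene view and the gripper is clear.

```bash
python3 -c "
from station import *
print(workorder.finish_job())"
```

```text
the job is handed in; nothing more can be done
None
```

The job is handed in, with no verdict shown: the mould stands upright on the platen, about 0.8 mm off centre with its lug within 0.5° of the pointer, the rack is standing in place, the bystanders did not move measurably, and the gripper is clear.

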